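# Zero the bench comparator on the master and load the spacer

## Robot

A 7-joint arm with a two-finger parallel gripper is mounted at the origin on the work surface. World frame = base frame: x ahead of the robot, y to its left, z up, the work surface at z = 0. Lengths are in m, angles in rad, forces in N, time in s.
With the tool pointing down it reaches from about 0.425 to 0.925 m from the base axis. Payload 6.8 kg.
Tool frame: the origin (TCP) lies between the finger pads; the fingertips stand 14 mm ahead of it and the grasp point (between the pads) lies 5 mm behind it; z points along the fingers, y is the line along which they close (so a half turn about z gives the same grasp; the last joint's range is limited). The gripper opens to 85 mm and grips with 20 to 120 N. Pads are 22 mm wide; open, the fingers measure 114 mm over their backs; the gripper's body (76 mm by 85 mm) begins 54 mm behind the grasp point. The pads swing forward as they close: fully open they stand 13 mm farther back than shut.
Start: joints at [-1.295, 0.477, 0.022, 1.555, -0.011, 1.109, -0.083], TCP at [0.253, 0.626, 0.245] pointing down, gripper open.
Joint ranges: [-2.96, 2.96], [-0.34, 2.1], [-1.41, 1.46], [0.24, 2.44], [-1.37, 4.51], [0.17, 1.92], [-2.96, 2.96]. Speed limits (rad/s): [2.39, 2.39, 3.14, 3.14, 3.14, 3.14, 3.14].

## Interface

Orientations are given as a rotation vector (axis times angle).
In Python, from bench import r, eyes, ticket gives the robot as it stands. The module is installed in compiled form; this text tells all that it offers.
- The arm moves only by the tool arm_command, never from a script. Its argument "plan" is text: rows parted by semicolons, each of 4 numbers parted by spaces: the shift along the tool's x, y, z in m, then the turn about the tool's z in degrees. In form: tx ty tz yaw; .... A call has 1 to 20 rows; each row shifts and turns the commanded pose from where the row before left it, along the tool's axes as they then stand; what a row does not reach is not made up. A row lasts 1/8 s, in which the tool goes at most 62.5 mm and 10.7 degrees, less where a joint would pass 70% of its speed; a pose out of reach is approached as far as the arm can. A call is refused whole if a number of a shift passes 0.0625 or a number of a turn 10.7, either way. A call with a gripper value outside its range is refused whole. "hand" is the closure, from -1 (fully open) to 1 (shut), set as the call begins (left out, the last holds). The fingers move at their own pace and stop on an object; "grip_force" is the grip in N (left out, the last holds). Time passes only in rows, so rows that do not move let the fingers close. It gives the time, the measured TCP pose, the force, the opening and the grip force at its end, in the units of the state.
- r.get_obs(): the state, without advancing time (a new reading comes with each control period).
- eyes.grab_frame(name): name is "side" or "top" or "wrist"; returns (picture, depth): 384x512x3 uint8, red, green, blue; 384x512 float32, m along the optical axis (not along the pixel's ray), 0 where there is no reading.
- eyes.calibration(name): a dict with "fov_y" (degrees; the focal length in pixels is half the picture's height over the tangent of half this angle, whatever the lens; pixels are square), "cx", "cy" (the principal point, pixels), "k1" (the pictures are not rectified: a ray, as slopes to the right and down, at radius r is drawn at 1 + k1 r^2 times it, then the intrinsics apply), "origin" and "attitude" of the camera in the world; the wrist camera has in their place "tool_from_camera" (4x4, takes a point from camera to tool coordinates, whose origin is the TCP and whose axes are the flange's). Camera axes: x right, y up, looking along -z (the intrinsics and any distortion apply to the point x, -y, -z); pixel columns grow to the right and rows downward; lengths in m; the calibration is good to about 2 mm. A picture is of the moment at which its call begins: read the wrist's pose just before it. calibration takes no time and is no camera call.
- ticket.hand_in(): hands the job in; it is judged then, once.
The state is a dict: "clock": time; "joints": joint angles; "qvel": joint speeds; "tau": joint torques, N m; "tcp_pos": TCP position; "orientation": TCP orientation; "contact_force": force on the tool from outside, world axes, zero at the start; "moment": the same for the moment, N m; "grip_width": finger opening in m; "gripper_force": force on a finger pad.
Only numpy, scipy, OpenCV 4.12 (cv2) and the standard library are available. Lean on these libraries where they do the work, as an engineer would, in place of code of your own. Each camera call takes 0.05 s, during which the arm holds its last target. There are 200 camera calls.

## Task

Slide the green gauge head by its black post towards the steel fence until the needle rests on the red zero mark with the aluminium master block held flat against the fence by the spindle, then let go. Stand the master upright in the wooden tray, then slide the blue spacer block in between the sprung spindle and the fence, fully home against the red end stop and flat on the bed, so that the needle shows how much wider it is. Be gentle: the blocks must not be rammed or squeezed hard against the fence or the end stop, the zero setting must stay, and the jar, the brass weight and the brush are to be left alone.

Things in the scene. Friction and masses are not known exactly. Their poses are not given: they have to be found in the camera images.
- comparator: Fixed bench comparator: T-shaped dark steel bed 12 mm thick. x runs along the fence to the end stop, y from the fence to the gauge head, z up; origin on the underside. Frame C below = this frame, in mm. Block lane on the bed: x -105..65, y -42..38, top z=12, open above and at the -x end. A block may press on the fence or the end stop with a few N, never with more than 25 N.
- fence: Steel fence, fixed. Origin: foot of its working face at the lane's open end, C (-100, -15, 12); axes as C. It is 14 mm thick, x -100..50, working face y=-15, top z=37. A block flat on it has its origin at y=0 (master) or y=1 (spacer).
- end_stop: Red end stop, fixed. Origin: foot of its working face, C (40, 0, 12); axes as C. It is 14 mm thick, y -17..23, top z=32. A block fully home stands on the bed (origin z=12), its long axis along x, its round nose on this face (origin x=10).
- post_top (a point): Top centre of the black square post (16 x 16 mm, z 40..92) on the sliding green gauge head, at x=10 in C. Pinch it from above and slide it along -y to bring the spindle to the block. The head travels 40 mm, has about 8 N of friction and stays where left. From the post axis towards the fence: white dial (58 mm across, top z=50) centred at 51 mm; green housing (64 mm wide, top z=40) ends at 85 mm.
- spindle_tip (a point): Foremost point of the polished, slippery brass ball (18 mm diameter) on the sprung spindle of the gauge head, facing the fence, at x=10, z=28 in C. It gives way up to 9 mm along +y (1.5 N at first touch, plus 0.3 N per mm), then is hard. A block's round nose sliding in along +x also pushes it back. Fully out, the tip is 134 mm from the post axis.
- needle (a joint): Dial needle angle, rad: 0 = on the red zero mark (points along C's +x), -1.0 = spindle fully out, positive (anticlockwise from above) = pressed farther in; 0.25 rad per mm, so zero is 4 mm pressed in. Black marks every mm.
- master: Aluminium master block (red dot on top) with half-round ends: 60 mm long (x), 30 mm wide (y), 65 mm tall, about 0.3 kg; origin at the centre of the underside. It starts standing in the comparator near the stop, a millimetre or more off the fence; the spindle can push it up to the fence.
- spacer: Blue acrylic spacer block (white dot on top), the part to be gauged, with half-round ends: 60 mm long (x), 32 mm wide (y), 65 mm tall, about 0.13 kg; origin at the centre of the underside. Being 2 mm wider than the master it should read about +0.5 rad on the needle once the gauge was zeroed on the master.
- tray: Low wooden tray for the master, outside 120 (x) x 90 (y) x 22 mm tall, walls and floor 5 mm; origin at the centre of the underside. Fixed.
- jar: Bystander: lidded glass jar, 62 mm diameter, 85 mm tall; origin at the centre of the underside. Leave alone.
- weight: Bystander: brass paper weight, 52 mm diameter, 60 mm tall; origin at the centre of the underside. Leave alone.
- brush: Bystander: red-handled flat brush 190 mm long, lying along its x. Leave alone.
Things that resemble listed ones, but are neither listed nor needed, are in the scene too. There is more than one size of the master; the job needs the middle-sized.

How it is judged:
On the way, in this order (a step that is already met when the one before it is completed fails the run):
1. the needle rests within 0.2 rad of zero with the master standing against the fence and the robot off the comparator and the master (value of joint needle between -0.2 and 0.2 rad and y of master in the frame of comparator between -0.0015 and 0.0015 m and x of master in the frame of comparator between -0.004 and 0.013 m and contact force between each of the arm, the fingers and comparator below 0.3 N and contact force between the fingers and master below 0.3 N), for 0.3 s.
2. the master stands upright in the tray, released (horizontal distance between master and tray below 0.04 m and z of master in the frame of tray below 0.008 m and angle between master's own z axis and vertical below 0.08 rad and contact force between the fingers and master below 0.2 N and linear speed of master below 0.02 m/s), for 0.2 s.
At the end, for the whole second after the job is handed in: The spacer stands on the bed, upright within 0.05 rad, within 2 mm of home against both the end stop and the fence and in line with the fence within 0.06 rad; the needle reads 0.5 +- 0.3 rad (the 2 mm difference, so the zero was kept); the master stands upright in the tray; all at rest and released (value of joint needle between 0.2 and 0.8 rad and x of spacer in the frame of comparator between 0.008 and 0.012 m and y of spacer in the frame of comparator between -0.001 and 0.003 m and z of spacer in the frame of comparator between 0.01 and 0.0145 m and angle between spacer's own z axis and vertical below 0.05 rad and angle between the x axis of spacer and the x axis of comparator, either way round below 0.06 rad and linear speed of each of spacer, master below 0.01 m/s and horizontal distance between master and tray below 0.04 m and z of master in the frame of tray below 0.008 m and angle between master's own z axis and vertical below 0.08 rad); the robot touches nothing.
It fails at once if a block is pressed on the fence or the end stop with more than 25 N (contact force between any of master, spacer and fence above 25 N or contact force between any of master, spacer and end_stop above 25 N).
It fails at once if the jar, the weight or the brush is moved more than 20 mm (distance of any of jar, weight, brush from where it was at the start of the episode above 0.02 m).
It also fails if it takes over 67 s, if anything falls off the work surface, if the arm or the gripper's body presses on something with over 40 N, if the wrist force passes 120 N, or if a joint passes its speed limit or range.

## Working session

There is one attempt and no reset: what is moved stays moved. The work goes in short steps, Python scripts to look and compute and a tool call to move; the robot and the scene stay as the last step left them, time stands still between calls to the robot, and variables do not carry over. Pictures are saved under pics/ and viewed, at most 10 in all, crops included, and the job is handed in when it is done.

Besides the shell and the picture viewer there is one more tool, called after "Emit:" as name(argument=value, ...) on one line, values as JSON. arm_command: Moves the arm, as the interface text tells. Its arguments: {"type":"object","properties":{"plan":{"type":"string"},"hand":{"type":"number"},"grip_force":{"type":"number"}},"required":["plan"]}

```bash
mkdir -p pics; cat > h.py <<'E'
import numpy as np, cv2
from bench import r, eyes, ticket
from scipy.spatial.transform import Rotation as R
def cam(n,obs=None):
    c=eyes.calibration(n); f=192/np.tan(np.radians(c["fov_y"])/2)
    if "origin" in c:
        a=np.array(c["attitude"],float)
        M=R.from_rotvec(a).as_matrix() if a.size==3 else (a if a.shape==(3,3) else None)
        return c,f,M,np.array(c["origin"])
    T=np.array(c["tool_from_camera"]); o=obs
    W=R.from_rotvec(o["orientation"]).as_matrix()
    return c,f,W@T[:3,:3],W@T[:3,3]+np.array(o["tcp_pos"])
def rays(n,uv,obs=None):
    c,f,M,o=cam(n,obs); uv=np.atleast_2d(np.array(uv,float))
    d=(uv-[c["cx"],c["cy"]])/f; s=d.copy()
    for _ in range(20): s=d/(1+c["k1"]*(s**2).sum(1,keepdims=True))
    return o,np.c_[s[:,0],-s[:,1],-np.ones(len(s))]@M.T
def onz(n,uv,z,obs=None):
    o,d=rays(n,uv,obs); return o+d*((z-o[2])/d[:,2])[:,None]
def dep(n,uv,D,obs=None):
    o,d=rays(n,uv,obs); uv=np.atleast_2d(uv).astype(int)
    return o+d*D[uv[:,1],uv[:,0]][:,None]
E
python3 - <<'E'
from h import *
o=r.get_obs(); print({k:np.round(v,3) for k,v in o.items()})
print(eyes.calibration("side")); print(eyes.calibration("top")); print(eyes.calibration("wrist"))
for n in("top","side"):
    p,d=eyes.grab_frame(n); np.savez(f"{n}0.npz",p=p,d=d); cv2.imwrite(f"pics/{n}0.png",cv2.resize(p[:,:,::-1],(800,600)))
E
```

```text
{'clock': np.float64(0.0), 'joints': array([-1.295,  0.478,  0.022,  1.556, -0.011,  1.109, -0.083]), 'qvel': array([ 0.002,  0.001, -0.002, -0.001, -0.   , -0.003, -0.002]), 'tau': array([ 0.0000e+00, -5.9644e+01,  1.6090e+00, -2.8120e+01,  1.3000e-02,
        9.0000e-03, -0.0000e+00]), 'tcp_pos': array([0.253, 0.625, 0.244]), 'orientation': array([-5.990e-01, -3.084e+00,  3.000e-03]), 'contact_force': array([ 0.411, -0.347,  0.853]), 'moment': array([-0.007, -0.046,  0.049]), 'gripper_force': np.float64(0.0), 'grip_width': np.float64(0.085)}
{'fov_y': 53.13183696466736, 'cx': 253.9847604792484, 'cy': 184.66546142179163, 'k1': -0.08525066587141658, 'origin': array([ 0.03070996, -0.61037788,  0.61665699]), 'attitude': array([ 0.92578579, -0.35951243, -0.6320698 ])}
{'fov_y': 46.119184584341006, 'cx': 249.8174653754755, 'cy': 190.7980994487477, 'k1': -0.13293524761326606, 'origin': array([0.46369598, 0.01079284, 1.1757329 ]), 'attitude': array([ 0.07222419, -0.06053232, -1.57973616])}
{'fov_y': 60.498677413328565, 'cx': 251.86080204694358, 'cy': 190.54960218680654, 'k1': -0.08340515812538327, 'tool_from_camera': array([[ 1.87722323e-04,  9.55553642e-01,  2.94817234e-01,
         7.52059008e-02],
       [ 9.99999370e-01,  1.47024303e-04, -1.11327214e-03,
         5.06689053e-04],
       [-1.10713655e-03,  2.94817258e-01, -9.55553012e-01,
        -1.28582018e-01],
       [ 0.00000000e+00,  0.00000000e+00,  0.00000000e+00,
         1.00000000e+00]])}
```

View pics/top0.png

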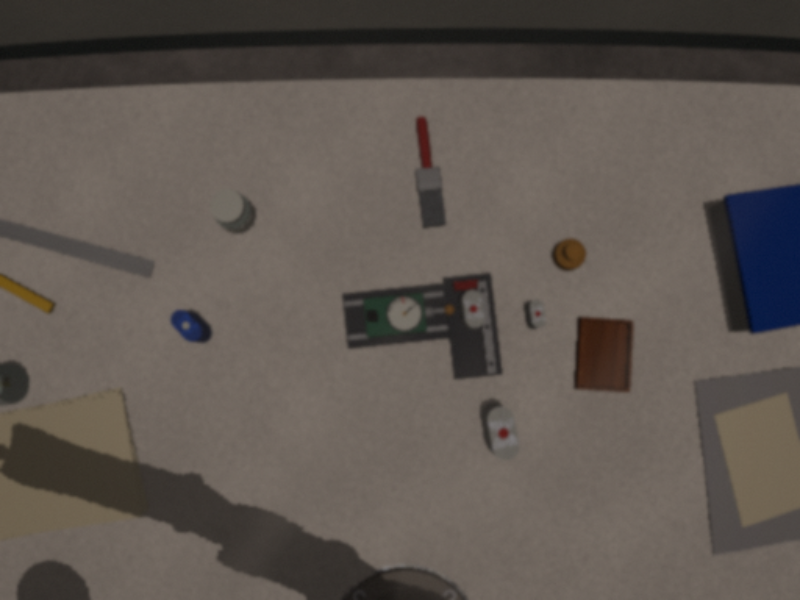

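View pics/side0.png

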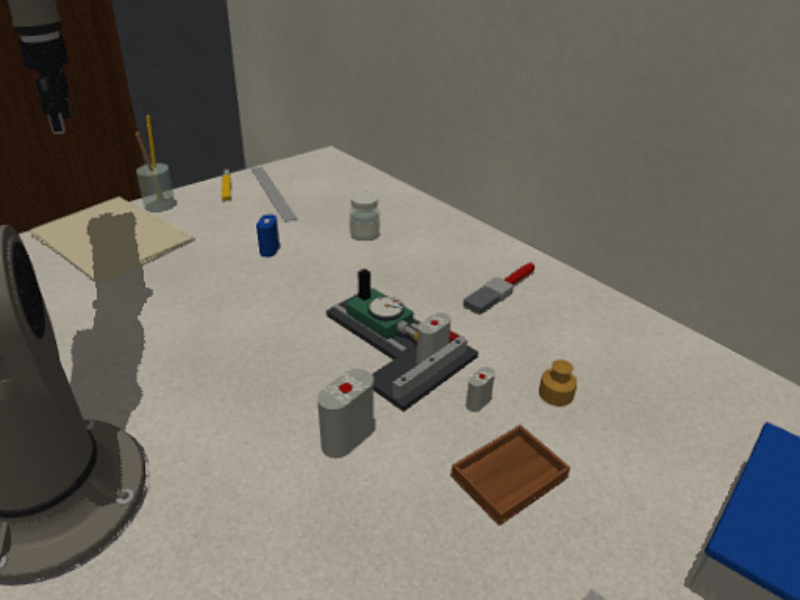

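The top view (800x600) shows several possible masters: the one in the comparator at (473,308), which is the middle size; a small one at (537,314); and a large one at (501,432). I choose the middle one. Blue things are the spacer at (186,325) and a book at (770,257), which isn't wanted. The post is at (372,315), the tray at (604,354), the red end stop at (466,285) and the needle dial at (404,313).

```bash
cat > m.py <<'E'
from h import *
z=np.load("top0.npz");p=z["p"];D=z["d"]
hsv=cv2.cvtColor(p,cv2.COLOR_RGB2HSV); k=.64
def blob(mask,c,rad):
    m=np.zeros_like(mask);cv2.circle(m,(int(c[0]*k),int(c[1]*k)),rad,1,-1)
    m=m*(mask>0);n,l,s,ce=cv2.connectedComponentsWithStats(m.astype(np.uint8))
    i=1+np.argmax(s[1:,4]); return s[i],ce[i],(l==i)
H,S,V=[hsv[:,:,i].astype(int) for i in range(3)]
red=((H<8)|(H>172))&(S>130)&(V>60)
blue=(H>100)&(H<130)&(S>120)
print("world of master dot",[onz("top",blob(red,c,9)[1],zz).round(4) for c,zz in (((473,308),.077),)])
s,c,m=blob(blue,(186,325),22);print("spacer blob",s,c,onz("top",c,.05).round(4))
white=(S<60)&(V>110)
print("spacer dot",onz("top",blob((V>120)&(S<140),(185,325),8)[1],.065).round(4))
print("post",onz("top",blob(V<35,(372,315),9)[1],.092).round(4))
print("dial",onz("top",blob((S<70)&(V>100),(404,313),13)[1],.05).round(4))
wood=(S>130)&(H<15)
s,c,m=blob(wood,(604,354),45);cn=cv2.findContours(m.astype(np.uint8),0,1)[0][0]
b=cv2.boxPoints(cv2.minAreaRect(cn));print("tray",s,onz("top",c,.022).round(4),onz("top",b,.022).round(3).tolist())
print("fence screws",onz("top",[[484*k,287*k],[492*k,371*k]],.037).round(4))
for nm,c in(("bed",(470,360)),("master",(473,315)),("post",(372,315)),("sp",(186,325)),("jar",(232,210)),("weight",(570,253))):
    print(nm,dep("top",[c[0]*k,c[1]*k],D).round(3))
s,c,m=blob((V<75)&(S<90),(430,320),70);print(s)
W=R.from_rotvec(r.get_obs()["orientation"]).as_matrix();print(W.round(3))
cv2.imwrite("pics/crop.png",cv2.resize(p[160:260,90:350,::-1],(800,308),interpolation=2))
E
python3 m.py
```

```text
Traceback (most recent call last):
  File "m.py", line 11, in <module>
    print("world of master dot",[onz("top",blob(red,c,9)[1],zz).round(4) for c,zz in (((473,308),.077),)])
                                           ~~~~^^^^^^^^^
  File "m.py", line 5, in blob
    m=np.zeros_like(mask);cv2.circle(m,(int(c[0]*k),int(c[1]*k)),rad,1,-1)
                          ~~~~~~~~~~^^^^^^^^^^^^^^^^^^^^^^^^^^^^^^^^^^^^^^
cv2.error: OpenCV(4.12.0) :-1: error: (-5:Bad argument) in function 'circle'
> Overload resolution failed:
>  - img data type = bool is not supported
>  - Expected Ptr<cv::UMat> for argument 'img'
```

```bash
sed -i 's/m=np.zeros_like(mask);/m=np.zeros(mask.shape,np.uint8);/' m.py; python3 m.py
```

```text
world of master dot [array([[ 0.5402, -0.1101,  0.077 ]])]
spacer blob [111 200  18  18 187] [119.90374332 208.2459893 ] [[0.518 0.348 0.05 ]]Traceback (most recent call last):
  File "m.py", line 14, in <module>
    print("spacer dot",onz("top",blob((V>120)&(S<140),(185,325),8)[1],.065).round(4))
                                 ~~~~^^^^^^^^^^^^^^^^^^^^^^^^^^^^^
  File "m.py", line 7, in blob
    i=1+np.argmax(s[1:,4]); return s[i],ce[i],(l==i)
        ~~~~~~~~~^^^^^^^^^
    return _wrapfunc(a, 'argmax', axis=axis, out=out, **kwds)
    return bound(*args, **kwds)
ValueError: attempt to get argmax of an empty sequence
```

```bash
python3 - <<'E'
from h import *
p=np.load("top0.npz")["p"]
cv2.imwrite("pics/crop.png",cv2.resize(p[160:260,90:350,::-1],(800,308),interpolation=2))
E
```

```text
(no output)
```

View pics/crop.png

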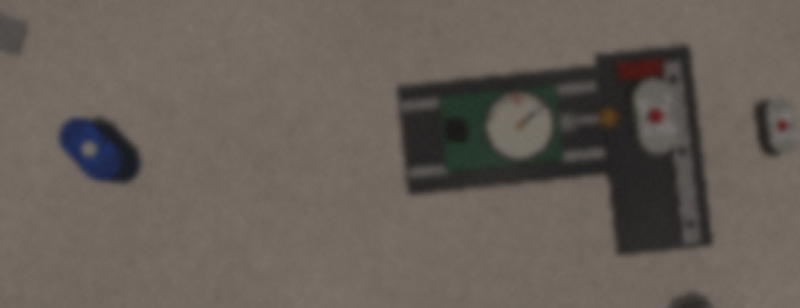

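The crop confirms the choice. The middle master has its red dot at (655,116), between the ball at (609,117) and the fence. The post is at (457,130) and the spacer's white dot is at (89,149).

```bash
python3 - <<'E'
import re
s=open('m.py').read()
s=s.replace("(V>120)&(S<140),(185,325),8","(S<110),(185,325),5").replace("V<35,","V<45,").replace("(S<70)&(V>100),(404,313)","(S<70)&(V>105),(404,313)")
s=s.replace("i=1+np.argmax","\n    if n<2: return np.zeros(5),np.zeros(2),l>0\n    i=1+np.argmax")
s=s[:s.index("cv2.imwrite")]
s+='''
q=lambda u,v:[90+u/3.077,160+v/3.077]
print("eye: post",onz("top",q(457,130),.092).round(4),"dial",onz("top",q(519,126),.05).round(4),"spdot",onz("top",q(89,149),.065).round(4),"ball",onz("top",q(609,117),.037).round(4))
print("bed corners",onz("top",[q(598,56),q(689,46),q(711,243),q(618,253),q(399,88),q(409,192)],.012).round(4).tolist())
s_,c,m=blob(blue,(186,325),22);cn=cv2.findContours(m.astype(np.uint8),0,1)[0][0];print("spacer rect",cv2.minAreaRect(cn))
'''
open('m.py','w').write(s)
E
python3 m.py
```

```text
world of master dot [array([[ 0.5402, -0.1101,  0.077 ]])]
spacer blob [111 200  18  18 187] [119.90374332 208.2459893 ] [[0.518 0.348 0.05 ]]
spacer dot [[0.5182 0.3472 0.065 ]]
post [[0.5295 0.0544 0.092 ]]
dial [[ 0.5328 -0.0017  0.05  ]]
tray [ 369  204   33   44 1009] [[ 0.4768 -0.3229  0.022 ]] [[0.414, -0.283, 0.022], [0.526, -0.294, 0.022], [0.519, -0.374, 0.022], [0.407, -0.363, 0.022]]
fence screws [[ 0.5767 -0.1337  0.037 ]
 [ 0.4405 -0.144   0.037 ]]
bed [[ 0.458 -0.112  0.009]]
master [[ 0.529 -0.11   0.079]]
post [[0.529 0.047 0.094]]
sp [[0.518 0.345 0.066]]
jar [[0.698 0.268 0.087]]
weight [[ 0.628 -0.272  0.059]]
[ 219  175  102   67 3236]
[[-0.927  0.374 -0.001]
 [ 0.374  0.927 -0.002]
 [-0.    -0.002 -1.   ]]
eye: post [[0.528  0.0459 0.092 ]] dial [[ 0.5333 -0.0032  0.05  ]] spdot [[0.5169 0.346  0.065 ]] ball [[ 0.5407 -0.0775  0.037 ]]
bed corners [[0.5941, -0.071, 0.012], [0.6019, -0.1482, 0.012], [0.4358, -0.1633, 0.012], [0.4285, -0.0852, 0.012], [0.5687, 0.0971, 0.012], [0.4811, 0.0891, 0.012]]
spacer rect ((119.7500228881836, 208.25003051757812), (21.21320343017578, 12.020814895629883), 45.0)
```

Emit:
arm_command(plan="0 0 0 -9.05; 0 0 0 -9.05; 0 0 0 -9.05; -.0184 -.0565 -.001 0; -.0184 -.0565 -.001 0; -.0184 -.0565 -.001 0; -.0184 -.0565 -.001 0; -.0184 -.0565 -.001 0; -.0184 -.0565 -.001 0; -.0184 -.0565 -.001 0; -.0184 -.0565 -.001 0; -.0184 -.0565 -.001 0; -.0184 -.0565 -.001 0; -.0184 -.0565 -.001 0; -.0184 -.0565 -.001 0; 0 0 0 0; 0 0 0 0", hand=-1)

```text
clock: 2.22
tcp_pos: [0.5332, -0.0291, 0.2568]
orientation: [0.141, -3.137, -0.001]
contact_force: [0.3, 0.3, 0.7]
grip_width: 0.0853
gripper_force: 0.0
```

```bash
python3 - <<'E'
from h import *
o=r.get_obs(); p,d=eyes.grab_frame("wrist"); np.savez("w1.npz",p=p,d=d,pos=o["tcp_pos"],ori=o["orientation"])
print(o["clock"],o["tcp_pos"],R.from_rotvec(o["orientation"]).as_matrix().round(3))
cv2.imwrite("pics/w1.png",cv2.resize(p[:,:,::-1],(800,600)))
E
```

```text
2.225 [ 0.53320001 -0.02906609  0.25681501] [[-0.996 -0.09  -0.001]
 [-0.09   0.996  0.   ]
 [ 0.001  0.    -1.   ]]
```

View pics/w1.png

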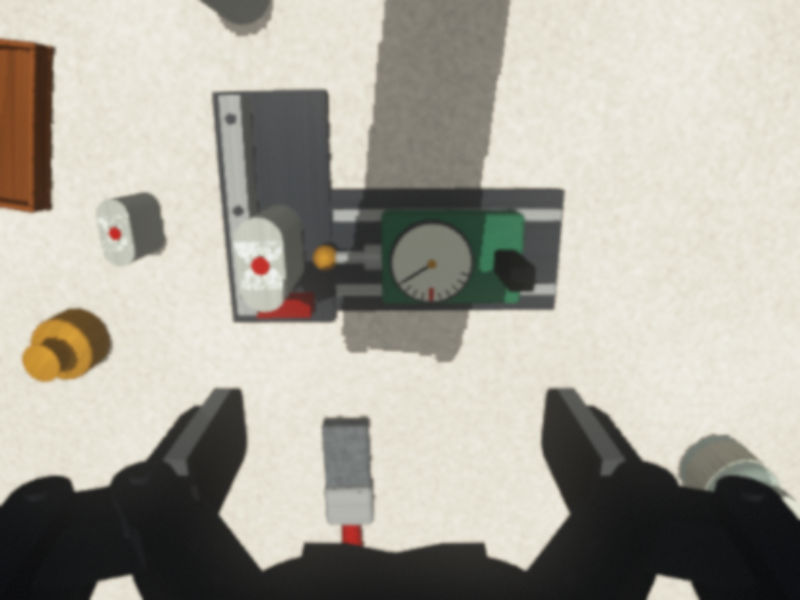

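The wrist view (800x600) shows the dial at (431,263), the ball at (324,257), the master's dot at (261,265), the post top near (518,272), the end stop at (287,306) and the fence screws at (231,119) and (238,211).

```bash
cat >> h.py <<'E'
def cloud(n,D,obs):
    v,u=np.mgrid[0:384,0:512]; uv=np.c_[u.ravel(),v.ravel()]
    o,d=rays(n,uv,obs); P=o+d*D.ravel()[:,None]; P[D.ravel()<=0]=np.nan
    return P.reshape(384,512,3)
def top(P,ctr,rad,z0,z1):
    m=(np.hypot(P[...,0]-ctr[0],P[...,1]-ctr[1])<rad)&(P[...,2]>z0)&(P[...,2]<z1)
    q=P[m]; (c,s,a)=cv2.minAreaRect((q[:,:2]*1000).astype(np.float32)); 
    b=cv2.boxPoints((c,s,a)); e=b[1]-b[0] if np.hypot(*(b[1]-b[0]))>np.hypot(*(b[2]-b[1])) else b[2]-b[1]
    return len(q),np.round(np.r_[q.mean(0)*1000],1),np.round(c,1),np.round(s,1),"long axis deg %.1f"%(np.degrees(np.arctan2(e[1],e[0]))%180)
E
python3 - <<'E'
from h import *
z=np.load("w1.npz"); o=dict(tcp_pos=z["pos"],orientation=z["ori"]); p=z["p"]; P=cloud("wrist",z["d"],o); k=.64
print("post",top(P,(.529,.048),.025,.086,.1))
print("master",top(P,(.54,-.11),.04,.07,.085))
print("fence",top(P[:,:],(.515,-.138),.075,.033,.041))
print("housing",top(P,(.53,0),.08,.036,.043))
print("bed",top(P[:,:],(.5,-.1),.1,.009,.0145))
print("endstop",top(P,(.583,-.105),.03,.029,.0345))
print("rays: dot",onz("wrist",[261*k,265*k],.077,o).round(4),"dial",onz("wrist",[431*k,263*k],.05,o).round(4),"post",onz("wrist",[519*k,272*k],.092,o).round(4),"ball",onz("wrist",[324*k,257*k],.037,o).round(4))
print("screws",onz("wrist",[[231*k,119*k],[238*k,211*k]],.037,o).round(4))
print("bed corners",onz("wrist",[[213*k,93*k],[327*k,90*k],[234*k,321*k],[335*k,320*k],[563*k,190*k],[554*k,308*k]],.012,o).round(4).tolist())
E
```

```text
post (316, array([529.4,  47.1,  91.4]), array([530. ,  47.9]), array([16.2, 16.4]), 'long axis deg 96.6')
master (1775, array([ 538.3, -110. ,   76.7]), array([ 539.4, -110.5]), array([60.4, 30.9]), 'long axis deg 6.7')
fence (1689, array([ 501.7, -136.8,   36.7]), array([ 524.5, -140.9]), array([130.4, 124.5]), 'long axis deg 45.0')
housing (2611, array([528.2,  15.2,  39.6]), array([535.6,  -8.7]), array([ 64.5, 140.6]), 'long axis deg 95.8')
bed (7642, array([501.5, -91.3,  11.9]), array([512.6, -78.1]), array([170.1, 157.3]), 'long axis deg 5.3')
endstop (312, array([ 582.5, -100.2,   31.8]), array([581.6, -99.5]), array([27.3, 45.8]), 'long axis deg 135.9')
rays: dot [[ 0.5394 -0.11    0.077 ]] dial [[ 0.535  -0.0029  0.05  ]] post [[0.5261 0.0456 0.092 ]] ball [[ 0.5403 -0.0759  0.037 ]]
screws [[ 0.4536 -0.1416  0.037 ]
 [ 0.5134 -0.1362  0.037 ]]
bed corners [[0.4367, -0.1622, 0.012], [0.4289, -0.0833, 0.012], [0.603, -0.1462, 0.012], [0.595, -0.0678, 0.012], [0.481, 0.0902, 0.012], [0.5703, 0.0995, 0.012]]
```

Emit:
arm_command(plan="0 .04 0 -.5; -.0043 .037 .04 0; 0 0 .05 0; 0 0 .045 0; 0 0 .03 0; 0 0 .019 0; 0 0 0 0; 0 0 0 0")

```text
clock: 3.28
tcp_pos: [0.5309, 0.0486, 0.074]
orientation: [-0.157, 3.137, 0.001]
contact_force: [0.7, 0.1, -0.2]
grip_width: 0.0852
gripper_force: 0.0
```

Emit:
arm_command(plan="0 0 0 0; 0 0 0 0; 0 0 0 0; 0 0 0 0; 0 0 0 0; 0 0 0 0", hand=1, grip_force=25)

```text
clock: 4.03
tcp_pos: [0.5308, 0.0475, 0.0735]
orientation: [-0.155, 3.138, 0.0]
contact_force: [-1.5, -0.6, 5.4]
grip_width: 0.0156
gripper_force: 28.5
```

Emit:
arm_command(plan="0 -.002 0 0; 0 -.002 0 0; 0 -.002 0 0; 0 -.002 0 0; 0 -.002 0 0; 0 -.001 0 0; 0 0 0 0; 0 0 0 0")

```text
clock: 5.03
tcp_pos: [0.5315, 0.0397, 0.0736]
orientation: [0.159, -3.137, -0.005]
contact_force: [-2.8, 7.4, 7.2]
grip_width: 0.0151
gripper_force: 28.8
```

```bash
python3 - <<'E'
from h import *
o=r.get_obs(); p,d=eyes.grab_frame("wrist"); np.savez("w2.npz",p=p,d=d,pos=o["tcp_pos"],ori=o["orientation"])
print(o["clock"],o["tcp_pos"])
cv2.imwrite("pics/w2.png",cv2.resize(p[:,:,::-1],(800,600)))
E
```

```text
5.025 [0.53151586 0.03973204 0.073574  ]
```

View pics/w2.png

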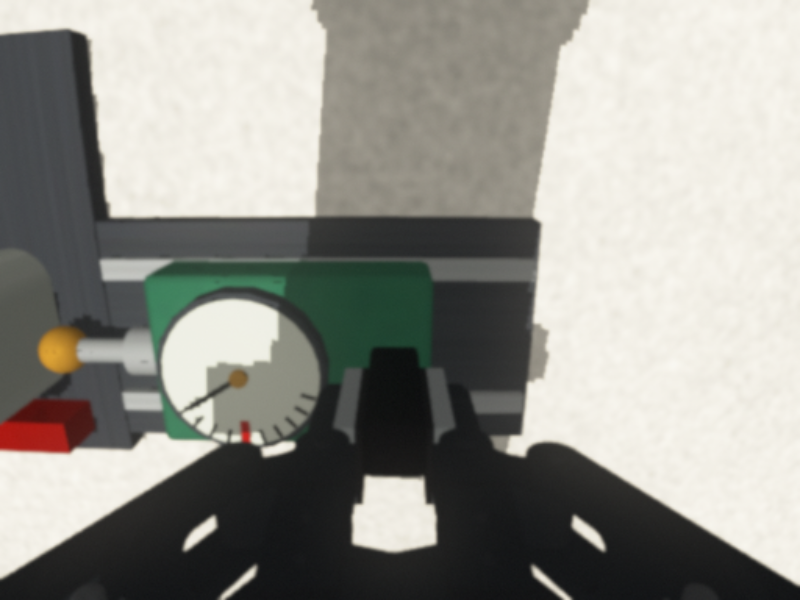

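The wrist view shows the dial centre at (238,378), the red zero mark at (245,432) and the needle tip at (185,410), so the needle reads about -1. The ball at (62,349) is only just near the master.

```bash
cat >> h.py <<'E'
def needle(p,obs,near=None):
    v,u=np.mgrid[0:384,0:512]; P=onz("wrist",np.c_[u.ravel(),v.ravel()],.05,obs)
    hsv=cv2.cvtColor(p,cv2.COLOR_RGB2HSV).reshape(-1,3).astype(int); rgb=p.reshape(-1,3).astype(int)
    # dial centre: brown hub nearest expected
    d=np.hypot(*(P[:,:2]-near).T)
    hub=(d<.018)&(hsv[:,0]>8)&(hsv[:,0]<25)&(hsv[:,1]>80); c=np.median(P[hub][:,:2],0)
    w=P[:,:2]-c; rr=np.hypot(*w.T); a=np.arctan2(w[:,1],w[:,0])
    red=(rr>.014)&(rr<.028)&((hsv[:,0]<8)|(hsv[:,0]>172))&(hsv[:,1]>120)
    zero=np.arctan2(*w[red].mean(0)[::-1])
    dist=[]
    bins=np.radians(np.arange(-180,180,3)); s=[]
    for b in bins:
        m=(rr>.006)&(rr<.017)&(np.abs((a-b-zero+np.pi)%(2*np.pi)-np.pi)<.05); s.append(rgb[m].sum(1).mean())
    i=np.argsort(s)[:4]
    return c.round(4),round(np.degrees(zero),1),[(round(bins[j],2),int(s[j])) for j in i],red.sum()
E
python3 - <<'E'
from h import *
z=np.load("w2.npz"); o=dict(tcp_pos=z["pos"],orientation=z["ori"])
print(onz("wrist",[[238*.64,378*.64],[245*.64,432*.64],[185*.64,410*.64]],.05,o).round(4))
print(needle(z["p"],o,onz("wrist",[238*.64,378*.64],.05,o)[0][:2]))
P=cloud("wrist",z["d"],o); print("post",top(P,(.531,.04),.025,.086,.1)); 
E
```

```text
[[ 0.5362 -0.0105  0.05  ]
 [ 0.5564 -0.008   0.05  ]
 [ 0.5502 -0.0286  0.05  ]]
(array([ 0.5365, -0.0106]), np.float64(7.4), [(np.float64(-1.05), 248), (np.float64(-1.1), 279), (np.float64(-0.99), 374), (np.float64(0.0), 380)], np.int64(62))
post (2996, array([527.7,  39.9,  92.5]), array([531.2,  39.9]), array([24.3, 48.4]), 'long axis deg 95.6')
```

Emit:
arm_command(plan="0 -.002 0 0; 0 -.002 0 0; 0 0 0 0; 0 0 0 0")

```text
clock: 5.58
tcp_pos: [0.5318, 0.0362, 0.0736]
orientation: [0.159, -3.137, -0.006]
contact_force: [-3.2, 8.7, 6.2]
grip_width: 0.0156
gripper_force: 28.8
```

```bash
cat > nd.py <<'E'
from h import *
o=r.get_obs(); p,d=eyes.grab_frame("wrist"); W=R.from_rotvec(o["orientation"]).as_matrix()
print(o["clock"],o["tcp_pos"],o["contact_force"].round(1))
print(needle(p,o,(o["tcp_pos"]-.051*W[:,1])[:2]))
E
python3 nd.py
```

```text
5.575 [0.53183775 0.03615613 0.07356087] [-3.2  8.7  6.2]
(array([ 0.5368, -0.0142]), np.float64(7.5), [(np.float64(-1.05), 244), (np.float64(-1.1), 287), (np.float64(0.0), 379), (np.float64(0.05), 382)], np.int64(58))
```

Emit:
arm_command(plan="0 -.0015 0 0; 0 -.0015 0 0; 0 0 0 0; 0 0 0 0")

```text
clock: 6.12
tcp_pos: [0.5321, 0.0336, 0.0736]
orientation: [0.16, -3.137, -0.006]
contact_force: [-3.9, 9.7, 7.2]
grip_width: 0.0155
gripper_force: 28.9
```

```bash
python3 nd.py
```

```text
6.125 [0.5321131  0.03355281 0.07355963] [-3.9  9.7  7.2]
(array([ 0.5371, -0.0168]), np.float64(7.8), [(np.float64(-0.42), 197), (np.float64(-0.37), 248), (np.float64(-0.47), 260), (np.float64(-0.31), 343)], np.int64(58))
```

Emit:
arm_command(plan="0 -.0017 0 0; 0 0 0 0; 0 0 0 0")

```text
clock: 6.55
tcp_pos: [0.5322, 0.032, 0.0736]
orientation: [0.16, -3.137, -0.006]
contact_force: [-3.3, 10.4, 7.1]
grip_width: 0.0153
gripper_force: 28.9
```

```bash
python3 nd.py
```

```text
6.55 [0.5322355  0.03203053 0.07356429] [-3.3 10.4  7.1]
(array([ 0.5372, -0.0183]), np.float64(7.6), [(np.float64(0.0), 184), (np.float64(-0.05), 200), (np.float64(0.05), 255), (np.float64(-0.1), 280)], np.int64(40))
```

Emit:
arm_command(plan="0 .0015 0 0; 0 .0015 0 0; 0 0 0 0")

```text
clock: 6.98
tcp_pos: [0.5323, 0.0321, 0.0736]
orientation: [0.156, -3.138, -0.002]
contact_force: [-2.5, 3.3, 6.7]
grip_width: 0.0154
gripper_force: 28.7
```

```bash
python3 nd.py
```

```text
6.975 [0.5322612  0.0320893  0.07355536] [-2.5  3.3  6.7]
(array([ 0.5371, -0.0183]), np.float64(7.8), [(np.float64(-0.05), 183), (np.float64(0.0), 194), (np.float64(-0.1), 257), (np.float64(0.05), 281)], np.int64(47))
```

Emit:
arm_command(plan="0 .0012 0 0; 0 0 0 0")

```text
clock: 7.28
tcp_pos: [0.5322, 0.0321, 0.0735]
orientation: [-0.155, 3.138, 0.0]
contact_force: [-0.8, -0.2, 6.4]
grip_width: 0.0154
gripper_force: 28.7
```

Emit:
arm_command(plan="0 0 0 0; 0 0 0 0; 0 0 0 0; 0 0 0 0; 0 0 -.03 0; 0 0 -.04 0; 0 0 -.05 0; 0 -.045 -.04 0; 0 -.045 0 0; 0 0 0 0; 0 0 0 0", hand=-1)

```text
clock: 8.65
tcp_pos: [0.5408, -0.0569, 0.2329]
orientation: [0.155, -3.137, -0.001]
contact_force: [-0.7, 0.7, 0.3]
grip_width: 0.0856
gripper_force: 0.0
```

```bash
cat > w3.py <<'E'
from h import *
o=r.get_obs(); p,d=eyes.grab_frame("wrist"); np.savez("w3.npz",p=p,d=d,pos=o["tcp_pos"],ori=o["orientation"])
W=R.from_rotvec(o["orientation"]).as_matrix(); print(o["clock"],o["tcp_pos"],W[:,1].round(3))
print(needle(p,o,(.5375,-.0182)))
P=cloud("wrist",d,o)
print("post",top(P,(.5325,.0323),.02,.086,.1))
print("master",top(P,(.54,-.11),.04,.07,.085))
print("endstop",top(P,(.583,-.105),.03,.029,.0345))
t=np.radians(5.6); ex=np.array([np.cos(t),np.sin(t)]); ey=np.array([-ex[1],ex[0]])
Q=P[...,:2]-[.5356,-.111]; X=Q@ex*1000; Y=Q@ey*1000; Z=P[...,2]*1000
for a in range(-95,-20,15):
    m=(abs(X-a)<7)&(abs(Z-37)<2.5)&(abs(Y+20)<15); print("fence",a,np.percentile(Y[m],[1,99]).round(1),end=' ')
m=(abs(Z-32)<2)&(abs(X-47)<13)&(Y>-13)&(Y<25); print("\nstop x,y",np.percentile(X[m],[1,99]).round(1),np.percentile(Y[m],[1,99]).round(1))
m=(Z>72)&(Z<82)&(abs(X)<50)&(abs(Y)<30); print("master X,Y",np.percentile(X[m],[1,99]).round(1),np.percentile(Y[m],[1,99]).round(1))
E
python3 w3.py
```

```text
8.65 [ 0.54075048 -0.0568757   0.23292956] [-0.099  0.995  0.001]
(array([ 0.5369, -0.018 ]), np.float64(5.2), [(np.float64(0.0), 230), (np.float64(-0.05), 238), (np.float64(0.05), 258), (np.float64(-0.1), 277)], np.int64(5))
post (355, array([530.8,  31.6,  91.4]), array([531.1,  32.3]), array([16. , 15.6]), 'long axis deg 5.2')
master (2013, array([ 538.1, -111.7,   76.8]), array([ 539.3, -112.1]), array([59.9, 29.7]), 'long axis deg 5.2')
endstop (322, array([582.4, -99.6,  31.9]), array([ 572.5, -105.7]), array([33.1, 37.9]), 'long axis deg 96.8')
fence -95 [-30.1 -16. ] fence -80 [-29.9 -15.9] fence -65 [-29.8 -16.5] fence -50 [-30.4 -16.2] fence -35 [-30.5 -16.2] 
stop x,y [39.8 53.6] [-12.4  20.7]
master X,Y [-25.2  32.1] [-15.8  13.2]
```

Emit:
arm_command(plan=".0067 -.0268 0 .4; 0 -.027 .03 0; 0 0 .05 0; 0 0 .04 0; 0 0 .034 0; 0 0 .02 0; 0 0 0 0; 0 0 0 0")

```text
clock: 9.7
tcp_pos: [0.5401, -0.1109, 0.0599]
orientation: [-0.146, 3.137, 0.0]
contact_force: [-0.0, -0.4, -0.3]
grip_width: 0.0854
gripper_force: 0.0
```

Emit:
arm_command(plan="0 0 0 0; 0 0 0 0; 0 0 0 0; 0 0 0 0; 0 0 0 0; 0 0 0 0", hand=1, grip_force=25)

```text
clock: 10.45
tcp_pos: [0.5398, -0.1119, 0.0597]
orientation: [-0.144, 3.138, -0.0]
contact_force: [-0.4, -1.1, 6.2]
grip_width: 0.0294
gripper_force: 32.2
```

Emit:
arm_command(plan="0 0 -.005 0; 0 0 -.02 0; 0 0 -.04 0; 0 0 -.05 0; .015 -.034 -.025 0; .0155 -.0345 0 0; .0155 -.0345 0 0; .0155 -.0345 0 0; .0155 -.0345 0 0; .015 -.035 0 0; 0 0 0 10.5; 0 0 0 0; 0 0 0 0")

```text
clock: 12.08
tcp_pos: [0.4671, -0.3251, 0.1989]
orientation: [-0.136, -3.138, -0.001]
contact_force: [0.6, 0.5, -2.2]
grip_width: 0.0294
gripper_force: 31.4
```

```bash
python3 - <<'E'
from h import *
o=r.get_obs(); p,d=eyes.grab_frame("wrist"); np.savez("w4.npz",p=p,d=d,pos=o["tcp_pos"],ori=o["orientation"])
W=R.from_rotvec(o["orientation"]).as_matrix(); print(o["clock"],o["tcp_pos"],W.round(3).tolist())
hsv=cv2.cvtColor(p,cv2.COLOR_RGB2HSV); m=((hsv[...,0]<15)&(hsv[...,1]>120))
P=cloud("wrist",d,o); q=P[m&(P[...,2]<.03)&(P[...,2]>.015)]; print(len(q),cv2.minAreaRect((q[:,:2]*1000).astype(np.float32)))
q=P[(P[...,2]<.025)&(P[...,2]>.019)&(abs(P[...,0]-.467)<.09)&(abs(P[...,1]+.328)<.07)]; print(len(q),cv2.minAreaRect((q[:,:2]*1000).astype(np.float32)))
cv2.imwrite("pics/w4.png",cv2.resize(p[:,:,::-1],(800,600)))
E
```

```text
12.075 [ 0.46706044 -0.32505348  0.19890891] [[-0.996, 0.087, -0.001], [0.087, 0.996, 0.001], [0.001, 0.001, -1.0]]
1689 ((487.1864318847656, -229.56471252441406), (315.38055419921875, 126.9918441772461), 78.11321258544922)
1729 ((465.65484619140625, -335.5009765625), (89.76643371582031, 119.67772674560547), 85.31377410888672)
```

View pics/w4.png

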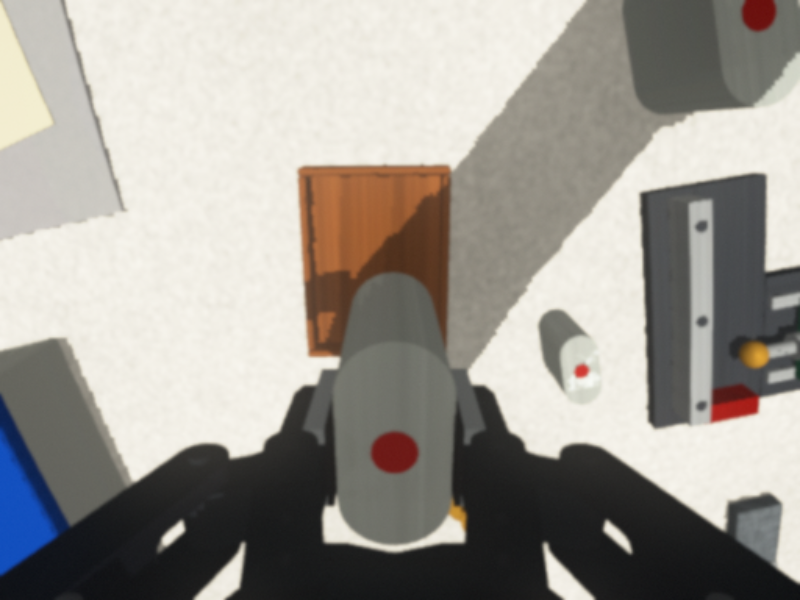

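The wrist view shows the tray at (375,260), clear of everything, and the master held squarely with its dot at (395,452). The tray fit gives centre (0.4657, -0.3355), and the yaw matches.

Emit:
arm_command(plan="0 -.0106 0 0; 0 0 .04 0; 0 0 .045 0; 0 0 .03 0; 0 0 .015 0; 0 0 .008 0; 0 0 .004 0; 0 0 .002 0; 0 0 0 0; 0 0 0 0")

```text
clock: 13.38
tcp_pos: [0.4662, -0.3369, 0.0558]
orientation: [0.143, 3.138, -0.0]
contact_force: [0.3, 0.7, -1.3]
grip_width: 0.0298
gripper_force: 31.3
```

Emit:
arm_command(plan="0 0 .001 0; 0 0 .001 0; 0 0 .001 0; 0 0 0 0; 0 0 0 0")

```text
clock: 14.0
tcp_pos: [0.466, -0.3368, 0.0528]
orientation: [0.144, 3.138, 0.0]
contact_force: [-2.4, 1.4, 5.5]
grip_width: 0.0298
gripper_force: 32.2
```

Emit:
arm_command(plan="0 0 0 0; 0 0 0 0; 0 0 0 0; 0 0 0 0; 0 0 -.03 0; 0 0 -.05 0; 0 0 -.06 0; 0 0 -.037 0; 0 0 0 0", hand=-1)

```text
clock: 15.12
tcp_pos: [0.4674, -0.3379, 0.2326]
orientation: [0.144, 3.132, -0.004]
contact_force: [0.1, -0.5, -0.5]
grip_width: 0.0852
gripper_force: 0.0
```

```bash
python3 - <<'E'
from h import *
o=r.get_obs(); p,d=eyes.grab_frame("wrist"); P=cloud("wrist",d,o)
print(top(P,(.466,-.337),.05,.055,.085)); q=P[(P[...,2]>.055)&(abs(P[...,0]-.466)<.05)&(abs(P[...,1]+.337)<.04)];print(np.percentile(q[:,2],[5,50,95]))
E
```

```text
(1943, array([ 463.7, -336.6,   69.8]), array([ 465.3, -336.7]), array([30.1, 59.5]), 'long axis deg 174.0')
[0.06976686 0.29941756 0.30856216]
```

Emit:
arm_command(plan=".0022 .0606 0 0; .0022 .0606 0 0; .0022 .0606 0 0; .0022 .0606 0 0; .0022 .0606 0 0; .0022 .0606 0 0; .0022 .0606 0 0; .0022 .0606 0 0; .0022 .0606 0 0; .0022 .0606 0 0; .0022 .0606 0 0; 0 0 0 -10; 0 0 0 -10; 0 0 0 -10; 0 0 0 -10; 0 0 0 -10; 0 0 0 0; 0 0 0 0")

```text
clock: 17.42
tcp_pos: [0.5023, 0.3289, 0.2282]
orientation: [1.19, -2.905, 0.0]
contact_force: [0.3, -0.0, 0.6]
grip_width: 0.0855
gripper_force: 0.0
```

```bash
python3 - <<'E'
from h import *
o=r.get_obs(); p,d=eyes.grab_frame("wrist"); np.savez("w5.npz",p=p,d=d,pos=o["tcp_pos"],ori=o["orientation"]); P=cloud("wrist",d,o)
W=R.from_rotvec(o["orientation"]).as_matrix(); print(o["clock"],o["tcp_pos"],W.round(3).tolist())
print("spacer",top(P,(.518,.347),.05,.06,.07))
n,_,c,_,_=top(P,(.518,.347),.05,.06,.07); print("delta tool",((np.r_[c/1000,.05]-o["tcp_pos"])@W).round(4))
E
```

```text
17.425 [0.50231154 0.32894161 0.22824206] [[-0.712, -0.702, -0.002], [-0.702, 0.712, -0.001], [0.002, 0.0, -1.0]]
spacer (1877, array([517.2, 345.3,  65.1]), array([518. , 346.3]), array([60.2, 31.7]), 'long axis deg 43.6')
delta tool [-0.0237  0.0013  0.1782]
```

Emit:
arm_command(plan="-.0237 .0009 .03 1; 0 0 .05 0; 0 0 .045 0; 0 0 .03 0; 0 0 .02 0; 0 0 .005 0; 0 0 0 0; 0 0 0 0")

```text
clock: 18.48
tcp_pos: [0.5197, 0.3472, 0.0507]
orientation: [-1.169, 2.913, 0.001]
contact_force: [0.4, -0.3, -0.2]
grip_width: 0.0858
gripper_force: 0.0
```

Emit:
arm_command(plan="0 0 0 0; 0 0 0 0; 0 0 0 0; 0 0 0 0; 0 0 0 0; 0 0 0 0", hand=1, grip_force=25)

```text
clock: 19.23
tcp_pos: [0.519, 0.3468, 0.0496]
orientation: [-1.171, 2.915, 0.0]
contact_force: [-1.0, -0.9, 4.2]
grip_width: 0.0318
gripper_force: 28.6
```

Emit:
arm_command(plan="0 0 -.01 0; 0 0 -.03 0; 0 0 -.045 0; 0 0 -.04 0; 0 0 0 9.55; 0 0 0 9.55; 0 0 0 9.55; 0 0 0 9.55; .0093 -.0571 0 0; .0093 -.0571 0 0; .0093 -.0571 0 0; .0093 -.0571 0 0; .0093 -.0571 0 0; .0093 -.0571 0 0; .0094 -.0571 0 0; .0094 -.0568 0 0; 0 0 0 0; 0 0 0 0")

```text
clock: 21.48
tcp_pos: [0.4887, -0.1145, 0.1743]
orientation: [0.152, -3.138, -0.001]
contact_force: [-0.2, 0.6, -1.5]
grip_width: 0.0318
gripper_force: 27.9
```

```bash
cat > w6.py <<'E'
from h import *
o=r.get_obs(); p,d=eyes.grab_frame("wrist"); np.savez("w6.npz",p=p,d=d,pos=o["tcp_pos"],ori=o["orientation"]); P=cloud("wrist",d,o)
W=R.from_rotvec(o["orientation"]).as_matrix(); t=o["tcp_pos"]; print(o["clock"],t,W.round(3).tolist(),o["contact_force"].round(1))
a=np.radians(5.3); ex=np.array([np.cos(a),np.sin(a)]); ey=np.array([-ex[1],ex[0]]); O=np.array([.5357,-.1122])
print("tcp in C",((t[:2]-O)@ex*1000).round(1),((t[:2]-O)@ey*1000).round(1))
Q=P[...,:2]-O; X=Q@ex*1000; Y=Q@ey*1000; Z=P[...,2]*1000
for x in range(-95,50,20):
    m=(abs(X-x)<9)&(abs(Z-37)<2.5)&(abs(Y+20)<15)
    if m.sum()>20: print("fence",x,m.sum(),np.percentile(Y[m],[1,99]).round(1))
hsv=cv2.cvtColor(p,cv2.COLOR_RGB2HSV); b=(hsv[...,0]>100)&(hsv[...,0]<130)&(hsv[...,1]>100)
zt=(t[2]-.0496+.065)*1000; m=(abs(Z-zt)<4)&b&(np.hypot(Q[...,0]-(t[0]-O[0]),Q[...,1]-(t[1]-O[1]))<.05)
q=np.c_[X[m],Y[m]].astype(np.float32); print("spacer in C",len(q),cv2.minAreaRect(q),Z[m].mean(),np.percentile(q,[1,99],axis=0).round(1).tolist())
cv2.imwrite("pics/w6.png",cv2.resize(p[:,:,::-1],(800,600)))
E
python3 w6.py
```

```text
21.475 [ 0.48869294 -0.11451221  0.17433005] [[-0.995, -0.097, -0.0], [-0.097, 0.995, 0.001], [0.0, 0.001, -1.0]] [-0.2  0.6 -1.5]
tcp in C -47.0 2.0
fence -95 295 [-29.2 -16.3]
fence -75 377 [-29.7 -15.9]
fence -55 349 [-29.6 -16.1]
fence -35 203 [-29.5 -19.6]
fence -15 56 [-29.3 -25.4]
spacer in C 8757 ((-48.779197692871094, 2.905031204223633), (60.25225830078125, 33.39002990722656), 2.4613428115844727) 189.77608951393196 [[-77.8, -13.0], [-21.0, 18.2]]
```

View pics/w6.png

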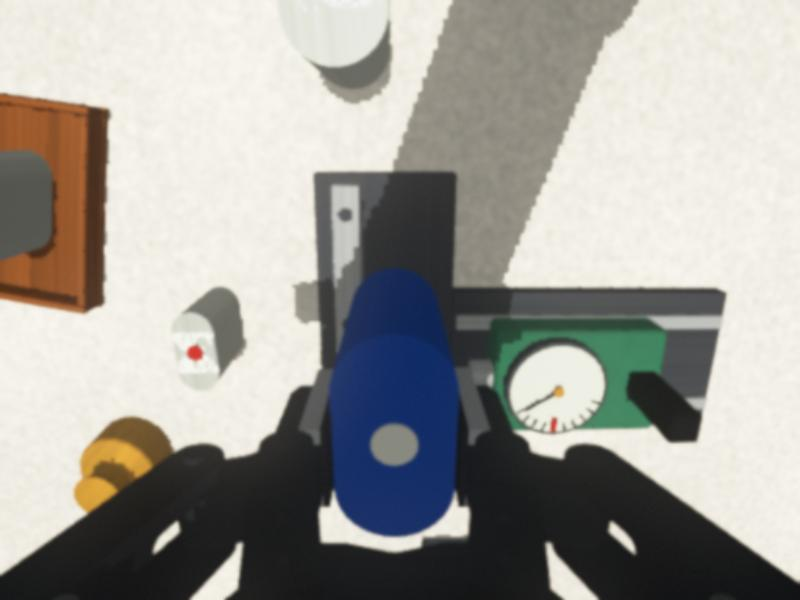

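The picture shows the spacer held squarely, with its dot at (394,445), over the open lane. The needle has returned to about -1 and the post and head are untouched. I lower it to the bed.

Emit:
arm_command(plan=".002 .0003 .03 0; 0 0 .035 0; 0 0 .025 0; 0 0 .012 0; 0 0 .006 0; 0 0 .002 0; 0 0 0 0; 0 0 0 0")

```text
clock: 22.52
tcp_pos: [0.4873, -0.1149, 0.0649]
orientation: [-0.152, 3.137, -0.0]
contact_force: [-0.3, -0.5, -1.8]
grip_width: 0.0316
gripper_force: 27.8
```

Emit:
arm_command(plan="0 0 .0015 0; 0 0 .001 0; 0 0 0 0; 0 0 0 0")

```text
clock: 23.02
tcp_pos: [0.4868, -0.1148, 0.0618]
orientation: [0.152, -3.138, -0.0]
contact_force: [-0.7, 0.5, -1.8]
grip_width: 0.0316
gripper_force: 27.8
```

Emit:
arm_command(plan="-.003 0 0 0; -.004 0 0 0; -.004 0 0 0; -.004 0 0 0; 0 0 0 0; 0 0 0 0")

```text
clock: 23.78
tcp_pos: [0.5016, -0.1134, 0.0617]
orientation: [0.152, -3.138, -0.0]
contact_force: [0.7, -0.7, -2.4]
grip_width: 0.0318
gripper_force: 27.8
```

Emit:
arm_command(plan="-.003 0 0 0; -.003 0 0 0; -.003 0 0 0; -.003 0 0 0; -.003 0 0 0; -.003 0 0 0; 0 0 0 0; 0 0 0 0")

```text
clock: 24.78
tcp_pos: [0.5175, -0.1125, 0.0617]
orientation: [0.15, -3.134, -0.0]
contact_force: [-6.4, -1.7, 5.6]
grip_width: 0.0316
gripper_force: 28.5
```

Emit:
arm_command(plan="-.003 0 0 0; -.003 0 0 0; -.003 0 0 0; -.003 0 0 0; -.003 0 0 0; -.003 0 0 0; 0 0 0 0; 0 0 0 0")

```text
clock: 25.78
tcp_pos: [0.5383, -0.1099, 0.062]
orientation: [-0.152, 3.136, -0.0]
contact_force: [1.5, -3.7, -1.6]
grip_width: 0.0314
gripper_force: 27.6
```

```bash
python3 w6.py; python3 - <<'E'
from h import *
z=np.load("w6.npz"); o=dict(tcp_pos=z["pos"],orientation=z["ori"]); print(needle(z["p"],o,(.5369,-.018)))
E
```

```text
25.775 [ 0.53832952 -0.10992322  0.06202253] [[-0.995, -0.097, 0.001], [-0.097, 0.995, -0.0], [-0.001, -0.0, -1.0]] [ 1.5 -3.7 -1.6]
tcp in C 2.8 2.0
fence -95 1070 [-29.5 -15.8]
fence -75 1325 [-29.5 -15.5]
fence -55 1184 [-29.3 -15.4]
fence -35 1047 [-29.  -15.6]
fence -15 932 [-29.  -11.4]
fence 5 280 [-29.  -17.2]
spacer in C 8800 ((1.2845878601074219, 2.920037269592285), (60.41428756713867, 33.50092697143555), 2.055565118789673) 77.46765090744611 [[-28.0, -13.1], [28.8, 18.3]]
(array([ 0.5372, -0.0175]), np.float64(1.5), [(np.float64(1.05), 273), (np.float64(1.1), 385), (np.float64(0.99), 405), (np.float64(1.15), 566)], np.int64(69))
```

Emit:
arm_command(plan="-.002 0 0 0; -.002 0 0 0; -.002 0 0 0; 0 0 0 0; 0 0 0 0")

```text
clock: 26.45
tcp_pos: [0.5439, -0.1093, 0.0618]
orientation: [-0.152, 3.137, -0.0]
contact_force: [0.8, -3.8, -2.8]
grip_width: 0.0315
gripper_force: 27.6
```

Emit:
arm_command(plan="-.001 0 0 0; 0 0 0 0; -.001 0 0 0; 0 0 0 0; 0 0 0 0")

```text
clock: 27.08
tcp_pos: [0.5456, -0.1091, 0.0618]
orientation: [-0.152, 3.138, 0.0]
contact_force: [0.1, -3.8, -2.2]
grip_width: 0.0315
gripper_force: 27.6
```

Emit:
arm_command(plan="-.001 0 0 0; 0 0 0 0; 0 0 0 0")

```text
clock: 27.45
tcp_pos: [0.5467, -0.109, 0.0618]
orientation: [-0.152, 3.138, -0.0]
contact_force: [-0.2, -3.6, -2.2]
grip_width: 0.0316
gripper_force: 27.6
```

Emit:
arm_command(plan="-.0008 0 0 0; 0 0 0 0; 0 0 0 0")

```text
clock: 27.82
tcp_pos: [0.5469, -0.109, 0.0617]
orientation: [0.152, -3.137, -0.0]
contact_force: [-2.3, -4.0, 1.0]
grip_width: 0.0315
gripper_force: 27.9
```

Emit:
arm_command(plan=".0003 -.0006 0 0; 0 -.0006 0 0; 0 0 .0003 0; 0 0 0 0")

```text
clock: 28.32
tcp_pos: [0.547, -0.11, 0.0616]
orientation: [0.152, -3.138, -0.001]
contact_force: [-3.1, -1.3, 1.9]
grip_width: 0.032
gripper_force: 28.2
```

Emit:
arm_command(plan="0 0 0 0; 0 0 0 0; 0 0 0 0; 0 0 0 0; 0 0 -.02 0; 0 0 -.04 0; 0 0 -.05 0; 0 0 -.04 0; .02 .02 0 0; 0 0 0 0; 0 0 0 0", hand=-1)

```text
clock: 29.7
tcp_pos: [0.5255, -0.0924, 0.2114]
orientation: [-0.153, 3.138, -0.0]
contact_force: [-0.1, -0.2, -0.5]
grip_width: 0.0854
gripper_force: 0.0
```

```bash
python3 - <<'E'
from h import *
o=r.get_obs(); p,d=eyes.grab_frame("wrist"); P=cloud("wrist",d,o); print(o["clock"],o["tcp_pos"])
a=np.radians(5.4); ex=np.array([np.cos(a),np.sin(a)]); ey=np.array([-ex[1],ex[0]]); O=np.array([.5357,-.1122])
n=top(P,(.5457,-.1103),.04,.07,.085); print("spacer",n, ((n[2]/1000-O)@ex).round(4),((n[2]/1000-O)@ey).round(4))
print("post",top(P,(.5325,.0323),.02,.086,.1)); print(needle(p,o,(.5369,-.018)))
cv2.imwrite("pics/w7.png",cv2.resize(p[:,:,::-1],(800,600)))
E
```

```text
29.7 [ 0.52550645 -0.09236258  0.21142104]
spacer (2310, array([ 544.1, -110.7,   76.9]), array([ 545.8, -110.9]), array([60.5, 32.2]), 'long axis deg 5.6') 0.0102 0.0003
post (407, array([530.9,  31. ,  91.3]), array([531.3,  32. ]), array([16. , 16.5]), 'long axis deg 96.2')
(array([ 0.5369, -0.0177]), np.float64(3.6), [(np.float64(0.47), 391), (np.float64(-2.09), 411), (np.float64(-1.78), 411), (np.float64(-1.83), 411)], np.int64(16))
```

View pics/w7.png

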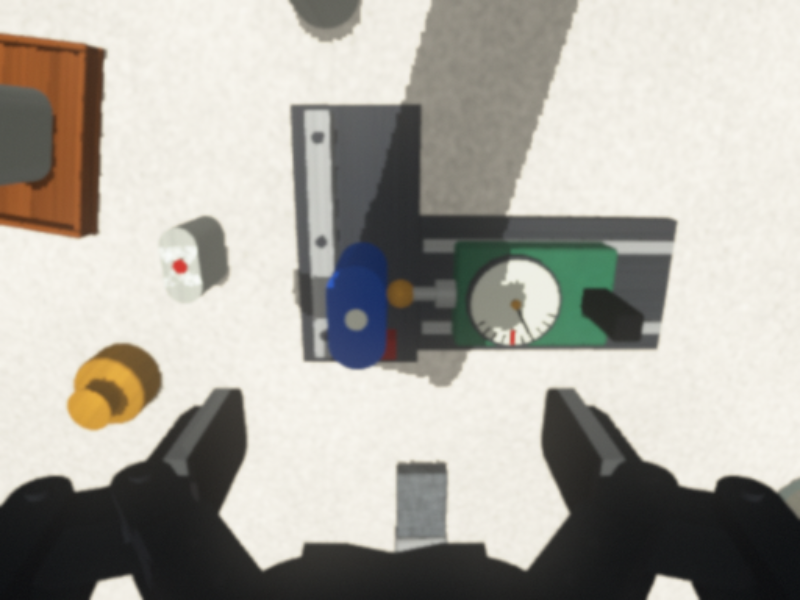

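The picture shows the spacer home between the fence and the ball, with its dot at (356,320). The needle tip at (528,338) is two marks past the red zero at (513,340), which reads about +0.47. The master stands in the tray.

```bash
python3 -c "
from h import *
print(ticket.hand_in())"
```

```text
the job is handed in; nothing more can be done
None
```

The job is handed in, with no verdict returned: the gauge was zeroed on the master, the master stands in the tray, and the spacer is home with the needle at about +0.47 rad, after about 30 s of the 67 s allowed.

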